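# Step a worn sprocket's marked spots under the gauge pointer

### The arm

A 6-joint arm with a two-finger parallel gripper is mounted at the origin on the work surface. World frame = base frame: x ahead of the robot, y to its left, z up, the work surface at z = 0. Lengths are in m, angles in rad, forces in N, time in s.
With the tool pointing down it reaches from about 0.35 to 0.725 m from the base axis. Payload 4.3 kg.
Tool frame: the origin (TCP) lies at the very end of the fingers, on their centre line; the grasp point (between the pads) lies 19 mm behind it (ctrl.pinch_z is the distance from the TCP to the grasp point, in m); z points along the fingers, y is the line along which they close (so a half turn about z gives the same grasp; the last joint's range is limited). The gripper opens to 85 mm and grips with 20 to 120 N. Pads are 22 mm wide; open, the fingers measure 114 mm over their backs; the gripper's body (76 mm by 85 mm) begins 54 mm behind the grasp point. The pads swing forward as they close: fully open they stand 13 mm farther back than shut.
Start: joints at [1.235, 0.377, 0.081, 1.274, 0, 1.46], TCP at [0.129, 0.56, 0.231] pointing down, gripper open.
Joint ranges: [-2.72, 2.72], [-0.84, 1.66], [-1.02, 1.22], [-1.77, 2.12], [-1.37, 1.28], [-3.14, 3.14]. Speed limits (rad/s): [2.57, 2.57, 3.14, 3.14, 3.14, 3.14].

### API

Orientations are given as a unit quaternion [x, y, z, w].
In Python, from bench import ctrl gives the robot as it stands.
- The arm moves only by the shell command python3 -m handwheel 'ROWS'. ROWS is JSON, a list that holds one entry, the list of rows, each a list of 5 numbers: the shift along the tool's x, y, z in m, then the turn about the tool's z in rad, then the gripper command: -1 is fully open, 1 is shut, values between are in proportion. A call has exactly 8 rows; each row shifts and turns the commanded pose from where the row before left it, along the tool's axes as they then stand; what a row does not reach is not made up. A row lasts 1/10 s, in which the tool goes at most 50 mm and 8.59 degrees, less where a joint would pass 70% of its speed; a pose out of reach is approached as far as the arm can. A call with a gripper value outside its range is refused whole. The fingers move at their own pace and stop on an object; the grip force is fixed at half the most. Time passes only in rows, so rows that do not move let the fingers close, or fill a call up. It gives the time, the measured TCP pose, the force, the opening and the grip force at its end, in the units of the state.
- ctrl.observe(): the state, without advancing time (a new reading comes with each control period).
- ctrl.snapshot(name): name is "side" or "top"; returns a dict with "pixels" (480x640x3 uint8, red, green, blue), "K" (3x3 intrinsics, pixels), "dist_coeffs" ([k1, k2, p1, p2, k3] as OpenCV has them; the pictures are not rectified), "origin" and "orientation" of the camera in the world. Camera axes: x right, y down, z forward; pixel columns grow to the right and rows downward; lengths in m; the calibration is good to about 2 mm. A picture is of the moment at which its call begins. There is no depth.
- ctrl.job_done(): hands the job in; it is judged then, once.
The state is a dict: "time_s": time; "joint_pos": joint angles; "qvel": joint speeds; "effort": joint torques, N m; "tcp_pos": TCP position; "orientation": TCP orientation; "contact_force": force on the tool from outside, world axes, zero at the start; "ft_torque": the same for the moment, N m; "finger_gap": finger opening in m; "grip_force": force on a finger pad.
Only numpy, scipy, OpenCV 4.12 (cv2) and the standard library are available. Lean on these libraries where they do the work, as an engineer would, in place of code of your own. Each camera call takes 0.05 s, during which the arm holds its last target. There are 200 camera calls.

### The job

Bike-cellar wear check: using the black knob on the aluminium carrier of the x-y slide, bring the red spot on the sprocket straight under the tip of the fixed black pointer and keep it still there for two seconds for a reading. Then bring the blue spot under the pointer tip and leave it there, letting go of the knob. Do not touch the sprocket or the pointer, and leave the brake pads, spoke wrench and pump head where they are.

Things in the scene. Friction and masses are not known exactly. Their poses are not given: they have to be found in the camera images.
- stage: fixed green base of the x-y slide, 340 x 150 x 30 mm, on the table at varying place and yaw. Origin on the table top straight under the pointer tip; x and y axes are the directions of the two slides (x away from the robot at yaw 0); the base runs from x = -210 to +130 mm, and a small foot carries the pointer's column
- pointer: fixed gauge pointer: steel column 18 mm thick, 164 mm high with its black clamp, standing at x = +60, y = +165 mm in the stage's frame, from which a thin black needle slopes down to the tip. Same origin and axes as the stage
- pointer_tip (a point): the free end of the needle (4 mm thick there), 78.5 mm above the table, 11 mm above the sprocket's face
- carrier: aluminium plate 215 x 120 x 11 mm, top 57 mm above the table, sliding along the stage's x and y on a dark steel saddle 280 mm wide. Axes as the stage's; origin on the table top under the sprocket's centre, which is under the pointer tip when both slides are centred. Each slide travels 60 mm either side of that, with about 3 N friction, and stays where left. It starts 46 to 58 mm along -x
- knob_top (a point): centre of the top of the black knob fixed upright on the carrier at x = -130 mm in its frame: round, 26 mm in diameter, 46 mm high, top 103 mm above the table. Grip it from above about 20 mm below its top
- sprocket: steel bicycle sprocket, 105 mm over its teeth, face 67 mm above the table with a black hub nut 6 mm higher in the middle, clamped flat on the carrier at any angle; it does not turn in use. Origin on the table top under its centre. Three painted spots 16 mm in diameter lie 36 mm from its centre, 120 degrees apart: red, blue, and a yellow one that is not used
- spot_red (a point): centre of the red spot on the sprocket's face
- spot_blue (a point): centre of the blue spot on the sprocket's face
- pad_a: green brake pad on a steel backing, 55 x 16 x 14 mm with a short stud on top (26 mm high in all), loose on the table beside the stage; origin at the centre of its underside
- pad_b: second green brake pad, the same
- spoke_wrench: round chrome spoke wrench, 64 mm across, 8 mm thick, lying loose; origin at the centre of its underside
- pump_head: black plastic pump head with a grey lever, about 80 x 26 x 32 mm, lying loose; origin at the centre of its underside

How it is judged:
By the outcome, as a careful person would: the job done as asked, in the order asked, and still so for the second after the job is handed in, with the robot touching nothing.
It also fails if it takes over 48 s, if anything falls off the work surface, if the arm or the gripper's body presses on something with over 40 N, if the wrist force passes 120 N, or if a joint passes its speed limit or range.

## Working session

There is one attempt and no reset: what is moved stays moved. The work goes in short steps, Python scripts to look and compute and a shell command to move; the robot and the scene stay as the last step left them, time stands still between calls to the robot, and variables do not carry over. Pictures are saved under pics/ and viewed, at most 10 in all, crops included, and the job is handed in when it is done.

```bash
mkdir -p pics; ls; python3 - <<'E'
from bench import ctrl
import cv2
for n in("top","side"):
    s=ctrl.snapshot(n); cv2.imwrite(f"pics/{n}0.png",s["pixels"][:,:,::-1])
    print(n,s["K"],s["dist_coeffs"],s["origin"],s["orientation"])
print(ctrl.observe(),ctrl.pinch_z)
E
```

```text
pics
top [[508.88859344   0.         320.88719659]
 [  0.         508.88859344 236.82824259]
 [  0.           0.           1.        ]] [-0.09157153  0.          0.          0.          0.        ] [0.34749299 0.02237989 1.06211488] [-0.68830045  0.71686368 -0.07898252  0.07817111]
side [[542.7675902    0.         324.96816522]
 [  0.         542.7675902  236.9232507 ]
 [  0.           0.           1.        ]] [-0.07024755  0.          0.          0.          0.        ] [ 0.35490217 -0.72458006  0.62952973] [ 0.87797539 -0.10193022  0.0605157  -0.4637966 ]
{'time_s': 0.1, 'joint_pos': array([ 1.23468047e+00,  3.77979660e-01,  7.97587753e-02,  1.27443482e+00,
       -2.47545469e-05,  1.46052282e+00]), 'qvel': array([ 1.61837860e-03, -7.90311864e-04,  4.10365127e-03,  4.45393412e-04,
        7.03720379e-04,  3.64220257e-05]), 'effort': array([ 1.35017093e-03, -4.64692926e+01,  2.70583034e+01,  1.20918392e-02,
       -1.05307215e-04, -9.03152710e-06]), 'tcp_pos': array([0.12854407, 0.55982614, 0.23045996]), 'orientation': array([ 1.12681288e-01,  9.93630748e-01, -9.09366378e-04, -1.93712496e-04]), 'contact_force': array([0.46787269, 0.34369809, 0.00618734]), 'ft_torque': array([-0.05994426, -0.04306374, -0.06716653]), 'grip_force': 0.0, 'finger_gap': 0.08579307430036172} 0.0187
```

View pics/top0.png

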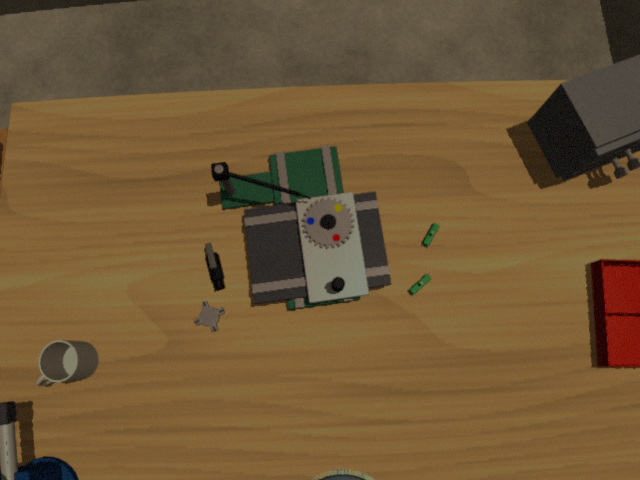

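View pics/side0.png

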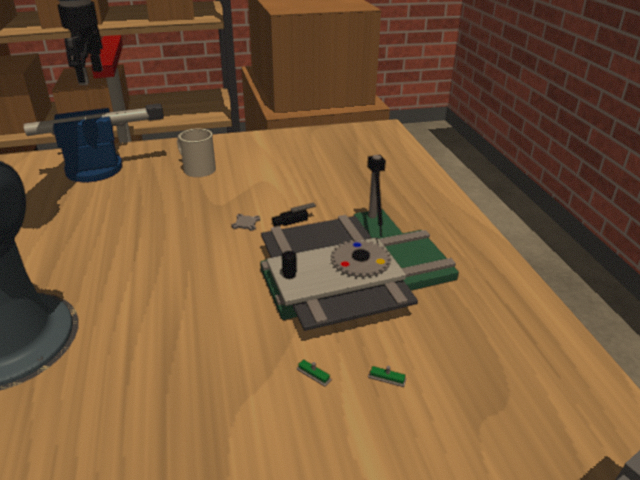

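The top view shows red at about (336,238), blue (310,221), yellow (338,208), the knob top (338,284) and the needle tip near (308,197). The side view shows the knob at (289,257) and the needle ending near (381,237).

```bash
cat > h.py <<'E'
import numpy as np, cv2
from bench import ctrl
from scipy.spatial.transform import Rotation as R
def w(s,uv,z):
    p=cv2.undistortPoints(np.array([[uv]],float),s["K"],s["dist_coeffs"])[0,0]
    d=R.from_quat(s["orientation"]).apply([p[0],p[1],1]); o=np.array(s["origin"])
    return o+d*(z-o[2])/d[2]
def px(s,P):
    r=R.from_quat(s["orientation"]).inv()
    return cv2.projectPoints(np.array([P],float),r.as_rotvec(),-r.apply(s["origin"]),s["K"],s["dist_coeffs"])[0][0,0]
def spots(s,box):
    x0,y0,x1,y1=box; im=cv2.cvtColor(s["pixels"][y0:y1,x0:x1],cv2.COLOR_RGB2HSV); o={}
    for n,lo,hi in(("red",0,6),("yellow",24,34),("blue",110,130)):
        m=cv2.inRange(im,(lo,170,90),(hi,255,255))
        k,l,st,c=cv2.connectedComponentsWithStats(m)
        if k<2: continue
        i=1+st[1:,4].argmax(); o[n]=(c[i]+[x0,y0],st[i,4],w(s,c[i]+[x0,y0],.067))
    return o
E
python3 - <<'E'
from h import *
for n,box,kn in(("top",(270,150,400,300),(338,284)),("side",(300,215,410,300),(289,254))):
    s=ctrl.snapshot(n); o=spots(s,box)
    for k,v in o.items(): print(n,k,v)
    print("centre",np.mean([v[2] for v in o.values()],0),"knob",w(s,kn,.103))
    x,y=(190,150) if n=="top" else (250,150)
    c=s["pixels"][y:y+150,x:x+200,::-1]
    cv2.imwrite(f"pics/c{n}.png",cv2.resize(c,None,fx=4,fy=4,interpolation=cv2.INTER_CUBIC))
E
```

```text
top red (array([335.89189189, 237.10810811]), np.int32(37), array([ 0.57097328, -0.01339495,  0.067     ]))
top yellow (array([337.65, 207.25]), np.int32(40), array([ 0.63296934, -0.01988427,  0.067     ]))
top blue (array([310.14285714, 220.57142857]), np.int32(28), array([0.60731544, 0.03696646, 0.067     ]))
centre [0.60375268 0.00122908 0.067     ] knob [ 0.47176315 -0.01185434  0.103     ]
side red (array([344.72413793, 263.62068966]), np.int32(29), array([ 0.56971153, -0.00918457,  0.067     ]))
side blue (array([356.5  , 244.125]), np.int32(16), array([0.60599676, 0.04259601, 0.067     ]))
centre [0.58785414 0.01670572 0.067     ] knob [ 0.47331103 -0.00940867  0.103     ]
```

View pics/ctop.png

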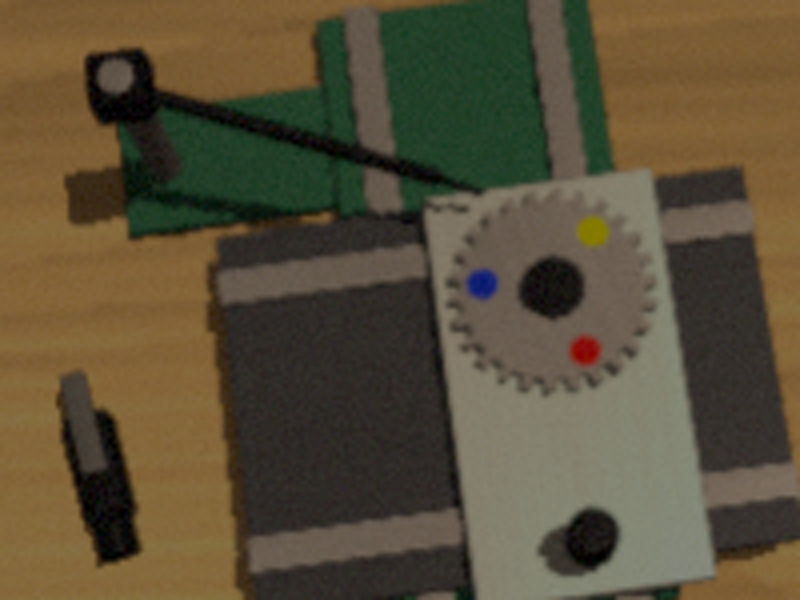

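View pics/cside.png

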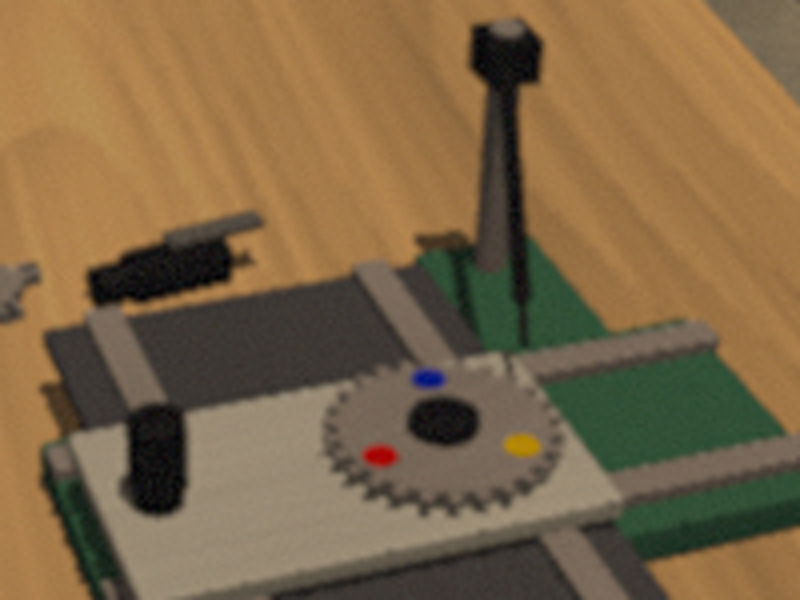

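The crops put the needle tip at crop (480,190), which is px (310,197.5) in the top view. In the side view it is about crop (522,300–345), px (380.5,225–236). I'll check which by triangulation and get the yaw from the long edges.

```bash
python3 - <<'E'
from h import *
t=ctrl.snapshot("top"); s=ctrl.snapshot("side")
tc=lambda a,b:(190+a/4-.375,150+b/4-.375)
sc=lambda a,b:(250+a/4-.375,150+b/4-.375)
T=w(t,tc(481,190),.0785); print("tip top",T,"in side crop",(px(s,T)-[250,150])*4)
for b in(300,345): print("side",b,w(s,sc(523,b),.0785))
def yaw(a,b,z,cam=t,c=tc,off=0):
    d=w(cam,c(*b),z)-w(cam,c(*a),z); return np.degrees(np.arctan2(d[1],d[0]))+off
print("yaw carrierR",yaw((713,578),(655,172),.057),"carrierL",yaw((472,590),(427,202),.057),
 "front",yaw((655,172),(427,202),.057)-90,"saddleL",yaw((255,598),(220,238),.044),"saddle rail",yaw((460,520),(250,545),.046)-90,"base",yaw((610,165),(590,5),.030))
print("col top",w(t,tc(115,75),.164),w(s,sc(507,28),.164))
print("hubnut top",w(t,tc(552,287),.073),w(s,sc(443,420),.073))
print("knob",w(t,tc(593,534),.103),w(s,sc(158,412),.103))
for n,c in(("red",(586,351)),("yellow",(593,232)),("blue",(482,284))): print(n,w(t,tc(*c),.067))
for n,c in(("red",(381,456)),("yellow",(523,445)),("blue",(429,379))): print(n,w(s,sc(*c),.067))
E
```

```text
tip top [0.65320783 0.03560724 0.0785    ] in side crop [531.81636808 351.15761946]
side 300 [0.66254222 0.07831963 0.0785    ]
side 345 [0.65060306 0.04250578 0.0785    ]
yaw carrierR 4.690598250795483 carrierL 4.636040860231087 front 5.470207738402905 saddleL 4.893727268256748 saddle rail 4.580718591575618 base 3.9130043781064843
col top [0.69044146 0.20427218 0.164     ] [0.68516276 0.18908267 0.164     ]
hubnut top [0.60263997 0.00188076 0.073     ] [0.60092268 0.00225611 0.073     ]
knob [ 0.47343869 -0.01169625  0.103     ] [ 0.47421492 -0.00565394  0.103     ]
red [ 0.57040625 -0.01383619  0.067     ]
yellow [ 0.63215935 -0.0203032   0.067     ]
blue [0.60720521 0.03700647 0.067     ]
red [ 0.56996165 -0.0092537   0.067     ]
yellow [ 0.63221121 -0.01523286  0.067     ]
blue [0.60643744 0.04168902 0.067     ]
```

Tip, spots and knob fit the given sizes: centre to knob is 130 mm, carrier offset is x -51, y -31 mm, and yaw is about 4.9°. I'll move toward the knob.

```bash
python3 -m handwheel '[[[-0.029,-0.03,-0.003,0,-1],[-0.029,-0.03,0,0,-1],[-0.029,-0.03,0,0,-1],[-0.029,-0.03,0,0,-1],[-0.029,-0.03,0,0,-1],[-0.029,-0.03,0,0,-1],[-0.029,-0.03,0,0,-1],[-0.029,-0.03,0,0,-1]]]'; python3 -m handwheel '[[[-0.029,-0.03,0,0,-1],[-0.029,-0.03,0,0,-1],[-0.029,-0.03,0,0,-1],[-0.029,-0.03,0,0,-1],[-0.029,-0.03,0,0,-1],[-0.015,-0.015,0,-0.1,-1],[0,0,0,-0.11,-1],[0,0,0,-0.1,-1]]]'
```

```text
time_s: 1.1
tcp_pos: [0.3017, 0.2731, 0.2345]
orientation: [0.112, 0.994, 0.0, 0.0]
contact_force: [0.3, 0.2, -0.7]
finger_gap: 0.0858
grip_force: 0.0
time_s: 1.9
tcp_pos: [0.4205, 0.0771, 0.2342]
orientation: [-0.043, 0.999, 0.0, -0.0]
contact_force: [-0.1, 0.2, 0.5]
finger_gap: 0.0854
grip_force: 0.0
```

```bash
python3 -m handwheel '[[[-0.015,-0.031,0,0,-1],[-0.015,-0.03,0,0,-1],[-0.015,-0.03,0,0,-1],[0,0,0.03,0,-1],[0,0,0.04,0,-1],[0,0,0.02,0,-1],[0,0,0,0,-1],[0,0,0,0,-1]]]'
python3 - <<'E'
from h import *
print(ctrl.observe()["tcp_pos"])
s=ctrl.snapshot("side"); c=s["pixels"][150:300,230:430,::-1]
cv2.imwrite("pics/s2.png",cv2.resize(c,None,fx=4,fy=4,interpolation=cv2.INTER_CUBIC))
E
```

```text
time_s: 2.7
tcp_pos: [0.4725, -0.0089, 0.1447]
orientation: [-0.042, 0.999, 0.0, -0.0]
contact_force: [1.0, -0.2, 1.0]
finger_gap: 0.0854
grip_force: 0.0
[ 0.4725358  -0.00889593  0.1446779 ]
```

View pics/s2.png

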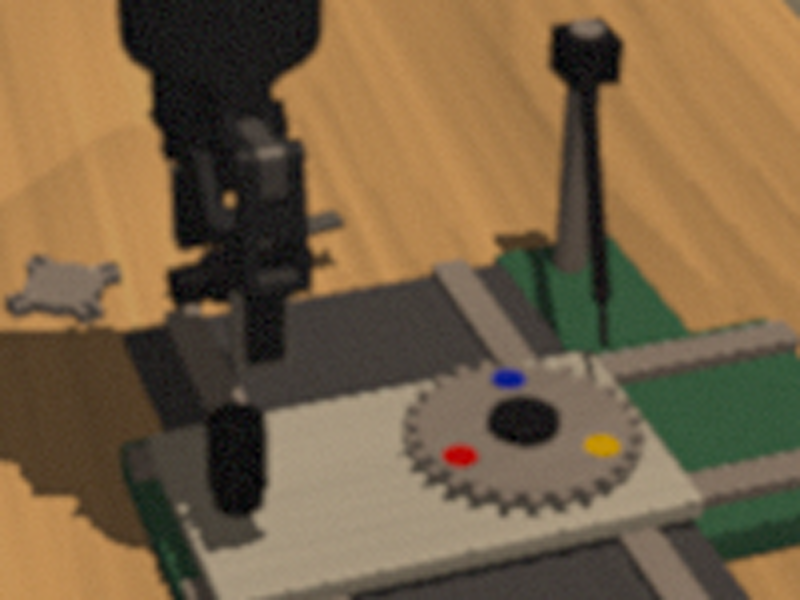

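The open fingers stand above the knob (crop (237,460)) and straddle it. I'll descend and close.

```bash
python3 -m handwheel '[[[0,0,0.03,0,-1],[0,0,0.03,0,-1],[0,0,0.02,0,-1],[0,0,0,0,-1],[0,0,0,0,0.2],[0,0,0,0,0.6],[0,0,0,0,1],[0,0,0,0,1]]]';python3 -m handwheel '[[[0,0,0,0,1],[0,0,0,0,1],[0,0,0,0,1],[0,0,0,0,1],[0,0,0,0,1],[0,0,0,0,1],[0,0,0,0,1],[0,0,0,0,1]]]'
```

```text
time_s: 3.55
tcp_pos: [0.4736, -0.009, 0.0654]
orientation: [-0.042, 0.999, -0.0, 0.001]
contact_force: [1.1, -0.2, -0.0]
finger_gap: 0.028
grip_force: 0.0
time_s: 4.35
tcp_pos: [0.4736, -0.0092, 0.0656]
orientation: [-0.042, 0.999, -0.0, 0.001]
contact_force: [-1.0, -0.3, 6.1]
finger_gap: 0.0246
grip_force: 58.5
```

```bash
python3 -m handwheel '[[[-0.008,0.004,0,0,1],[-0.014,0.007,0,0,1],[-0.014,0.007,0,0,1],[-0.014,0.007,0,0,1],[-0.014,0.007,0,0,1],[-0.012,0.006,0,0,1],[-0.008,0.004,0,0,1],[-0.002,0.001,0,0,1]]]'
cat > look.py <<'E'
import sys
from h import *
n=sys.argv[1]
t=ctrl.snapshot("top"); s=ctrl.snapshot("side")
a=t["pixels"][165:240,260:360,::-1]; b=s["pixels"][195:270,330:430,::-1]
cv2.imwrite(f"pics/l{n}.png",np.hstack([cv2.resize(c,(400,300),interpolation=cv2.INTER_CUBIC) if 0 else cv2.resize(c,None,fx=8,fy=8,interpolation=cv2.INTER_CUBIC)[:,200:600] for c in(a,b)]))
for k,x in((t,(270,150,400,300)),(s,(300,195,430,300))):
    for q,v in spots(k,x).items(): print(q,v[0].round(2),v[1],v[2].round(4))
print(ctrl.observe()["tcp_pos"])
E
python3 look.py 1
```

```text
time_s: 5.15
tcp_pos: [0.556, 0.0405, 0.0656]
orientation: [-0.042, 0.999, -0.001, 0.001]
contact_force: [-2.5, -3.6, 8.5]
finger_gap: 0.0245
grip_force: 59.7
red [380.92 241.31] 26 [0.6521 0.0414 0.067 ]
blue [390.57 224.14] 14 [0.6887 0.0924 0.067 ]
[0.55616939 0.0405876  0.06559928]
```

View pics/l1.png

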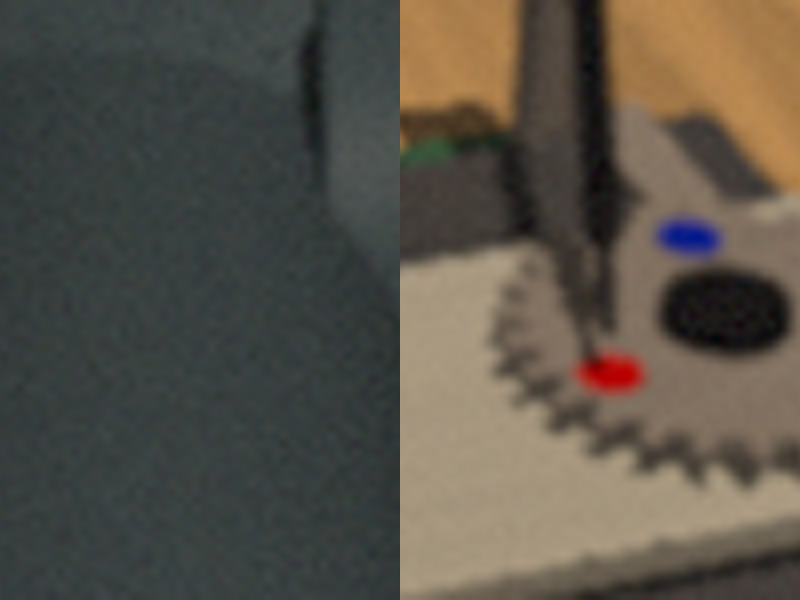

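The side view shows red at (380.9,241.3) and the needle tip at about px (380.3,235.8). The shadow tip touches the red spot's left edge. The arm hides the top view. I'll check where the tip should project.

```bash
python3 - <<'E'
from h import *
s=ctrl.snapshot("side")
im=s["pixels"]
r=spots(s,(300,195,430,300))["red"]
print("want tip px",px(s,r[2]+[0,0,.0115]), "tip seen->err",[ (w(s,(380.3,v),.0785)-r[2])[:2].round(4) for v in(235.3,235.8,236.3,236.8)])
g=im[228:246,374:388].astype(int).sum(2)//3
print(g)
E
```

```text
want tip px [381.29310607 236.1584323 ] tip seen->err [array([-0.0009,  0.003 ]), array([-0.0014,  0.0015]), array([-0.0019, -0.    ]), array([-0.0024, -0.0016])]
[[ 73  56  49  61  73  66  48  70 100 112 112 111 111 110]
 [ 74  52  51  53  70  62  48  58  97 112 113 112 110 109]
 [ 85  57  49  51  57  47  42  59  97 108 112 109 111  98]
 [ 98  74  51  51  49  43  38  60  98 110 114 114 106  85]
 [100  75  50  50  51  44  36  62  93 110 110 113 102  74]
 [100  83  57  50  47  47  44  64  95 111 114 112 100  67]
 [111  99  76  53  56  59  46  66  96 110 111 110  96  63]
 [114 111  90  66  68  74  59  57  94 111 115 115 100  73]
 [112 112 100  78  74  86  80  77  97 111 113 111 105  83]
 [112 113 112  84  68  91 100 105 105 111 112 111 111 101]
 [112 115 110  85  62  80 104 107 110 110 110 112 115 113]
 [115 115 112  90  59  67  88  97 101 106 106 110 112 113]
 [113 112 110  91  60  46  61  68  73  77  95 105 110 114]
 [103 105 106  90  60  52  58  64  62  60  80 101 109 110]
 [ 78  96 104  98  84  71  60  61  60  59  78  99 107 110]
 [ 75  95 109 106  98  88  81  82  82  89  99 104 108 111]
 [ 87 103 106 102  97  96 100 102 103 104 109 111 111 112]
 [ 87  91  91  78  77  88 104 114 112 111 113 113 111 111]]
```

Both views agree within about 1 mm. I'll make a small nudge and then hold.

```bash
python3 -m handwheel '[[[0.0007,0.0007,0,0,1],[0,0,0,0,1],[0,0,0,0,1],[0,0,0,0,1],[0,0,0,0,1],[0,0,0,0,1],[0,0,0,0,1],[0,0,0,0,1]]]'
for i in 1 2 3; do python3 -m handwheel '[[[0,0,0,0,1],[0,0,0,0,1],[0,0,0,0,1],[0,0,0,0,1],[0,0,0,0,1],[0,0,0,0,1],[0,0,0,0,1],[0,0,0,0,1]]]' | grep -E "tcp|time"; done; python3 look.py 2
```

```text
time_s: 6.1
tcp_pos: [0.556, 0.0413, 0.0656]
orientation: [-0.042, 0.999, -0.001, 0.002]
contact_force: [2.3, -3.3, 6.3]
finger_gap: 0.0246
grip_force: 59.4
time_s: 6.9
tcp_pos: [0.556, 0.0413, 0.0656]
time_s: 7.7
tcp_pos: [0.556, 0.0413, 0.0656]
time_s: 8.5
tcp_pos: [0.556, 0.0413, 0.0656]
red [380.82 241.18] 28 [0.6521 0.0419 0.067 ]
blue [390.62 223.92] 13 [0.689  0.0932 0.067 ]
[0.5560314  0.04125142 0.06557759]
```

Red was held still for 2.4 s. Next is blue, with a target TCP of about (0.5194, -0.0092).

```bash
python3 -m handwheel '[[[0.003,-0.0035,0,0,1],[0.006,-0.007,0,0,1],[0.008,-0.009,0,0,1],[0.008,-0.009,0,0,1],[0.007,-0.009,0,0,1],[0.005,-0.006,0,0,1],[0.003,-0.003,0,0,1],[0.0007,-0.0007,0,0,1]]]'; python3 look.py 3
```

```text
time_s: 9.4
tcp_pos: [0.5186, -0.0079, 0.0656]
orientation: [-0.042, 0.999, 0.001, 0.002]
contact_force: [2.9, 3.5, 7.6]
finger_gap: 0.0245
grip_force: 59.7
red [369.4  259.53] 30 [ 0.6148 -0.0073  0.067 ]
blue [380.43 241.  ] 14 [0.6516 0.0426 0.067 ]
[ 0.51859052 -0.00793662  0.06554308]
```

View pics/l3.png

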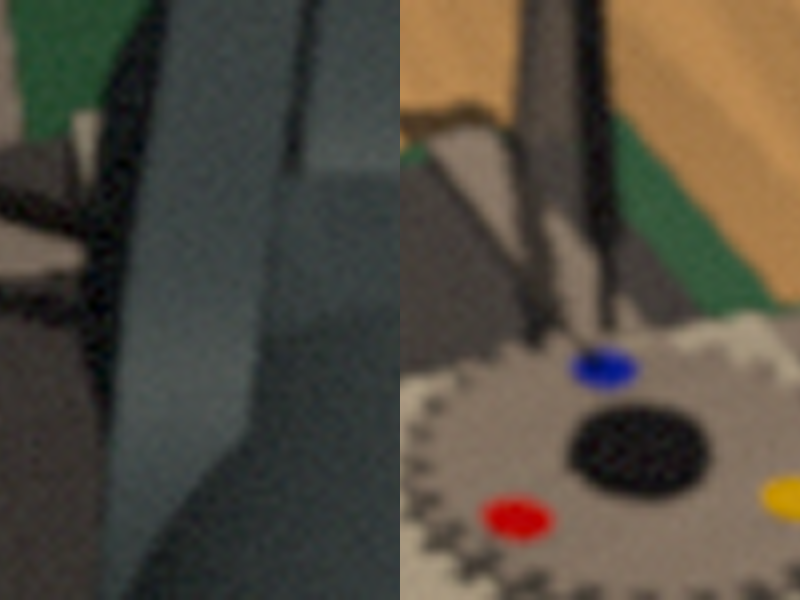

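Blue is now at about (380.3,241) with the tip at (380.6,235.5). I'll trim by about 1 mm, settle, then open and rise.

```bash
python3 -m handwheel '[[[-0.0006,-0.001,0,0,1],[0,0,0,0,1],[0,0,0,0,1],[0,0,0,0,1],[0,0,0,0,0.4],[0,0,0,0,0],[0,0,0,0,-0.5],[0,0,0,0,-1]]]' | grep -E "tcp|gap|force"
python3 -m handwheel '[[[0,0,0,0,-1],[0,0,0,0,-1],[0,0,0,0,-1],[0,0,0,0,-1],[0,0,-0.01,0,-1],[0,0,-0.03,0,-1],[0,0,-0.03,0,-1],[0,0,-0.03,0,-1]]]'
python3 -m handwheel '[[[0,0,-0.03,0,-1],[0,0,-0.03,0,-1],[0.01,-0.04,0,0,-1],[0.01,-0.04,0,0,-1],[0.01,-0.04,0,0,-1],[0.01,-0.04,0,0,-1],[0.01,-0.04,0,0,-1],[0,-0.04,0,0,-1]]]'
python3 look.py 4
```

```text
tcp_pos: [0.5167, -0.0093, 0.0635]
contact_force: [0.7, -0.1, 0.6]
finger_gap: 0.0685
grip_force: 0.0
time_s: 11.1
tcp_pos: [0.5179, -0.0096, 0.1661]
orientation: [-0.042, 0.999, 0.0, 0.0]
contact_force: [0.7, -0.5, 0.2]
finger_gap: 0.0854
grip_force: 0.0
time_s: 11.9
tcp_pos: [0.4872, -0.2545, 0.2254]
orientation: [-0.042, 0.999, -0.0, 0.0]
contact_force: [0.8, -0.2, -0.5]
finger_gap: 0.0854
grip_force: 0.0
red [334.26 215.62] 34 [ 0.6157 -0.0122  0.067 ]
yellow [336.08 186.37] 38 [ 0.6776 -0.0188  0.067 ]
blue [309.44 200.19] 16 [0.6503 0.0369 0.067 ]
blue [379.94 240.88] 17 [0.6508 0.0431 0.067 ]
[ 0.48848226 -0.25769118  0.22486818]
```

View pics/l4.png

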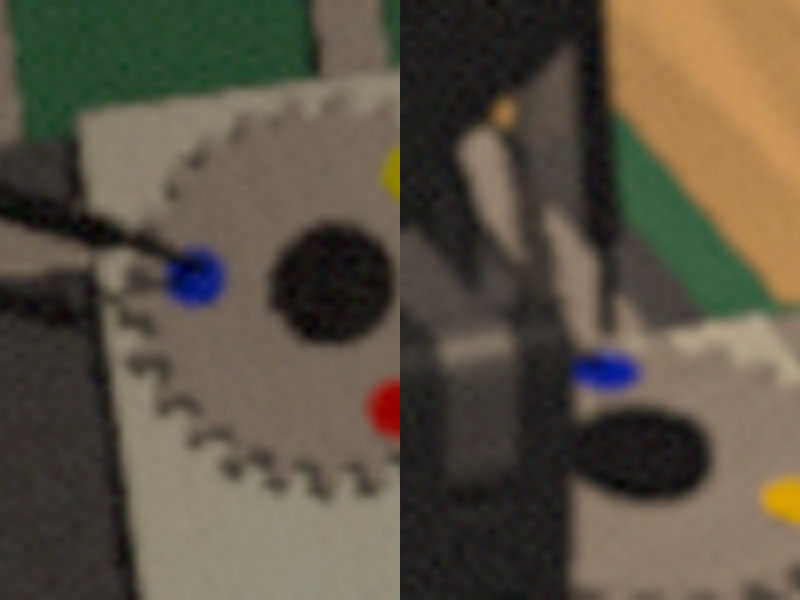

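The top view shows blue at about (309.1,199.2) with the needle end inside the spot near (309.5,198). I'll measure this closely, averaging frames.

```bash
python3 -m handwheel '[[[0.02,-0.03,0,0,-1],[0.02,-0.03,0,0,-1],[0.02,-0.03,0,0,-1],[0.02,-0.03,0,0,-1],[0.01,-0.02,0,0,-1],[0,0,0,0,-1],[0,0,0,0,-1],[0,0,0,0,-1]]]' | grep tcp
python3 - <<'E'
from h import *
S={n:[ctrl.snapshot(n) for _ in range(6)] for n in("top","side")}
out=[]
for n,x,y in(("top",290,185),("side",362,222)):
    a=np.mean([s["pixels"] for s in S[n]],0); s=dict(S[n][0]); s["pixels"]=a.round().astype(np.uint8)
    o=spots(s,(270,150,400,300) if n=="top" else (300,195,430,300))
    R0=np.array(o["red"][2]);Y0=np.array(o["yellow"][2])
    c=(R0+Y0)/2; d=Y0-R0; perp=np.array([-d[1],d[0],0])/np.linalg.norm(d)
    B=c+perp*.054; print(n,"RY dist",np.linalg.norm(d),"blue predicted",B,"direct",o["blue"][2],"tip expected px",px(s,B+[0,0,.0115]),"mm/px",1000*(w(s,px(s,B)+[1,0],.067)-B),1000*(w(s,px(s,B)+[0,1],.067)-B))
    print("cols from",x+12,"rows from",y+6);print(a[y+6:y+22,x+12:x+28].min(2 if 0 else 2).astype(int) if 0 else a[y+6:y+22,x+12:x+28].max(2).astype(int))
    out.append(cv2.resize(s["pixels"][y:y+30,x:x+36,::-1],None,fx=11,fy=11,interpolation=cv2.INTER_CUBIC))
cv2.imwrite("pics/z5.png",np.hstack(out))
E
```

```text
tcp_pos: [0.411, -0.3988, 0.2245]
top RY dist 0.06230618324897252 blue predicted [0.65234926 0.03834954 0.067     ] direct [0.64989828 0.03689722 0.067     ] tip expected px [308.53239208 197.58586747] mm/px [-8.49171079e-02 -2.03899266e+00  5.55111512e-14] [-2.12749656e+00  7.37856322e-02 -5.55111512e-14]
cols from 302 rows from 191
[[125 115 113 113 107 103 102 102 104 103 104 105 106 107 107 107]
 [112 105 105 106 107 104 103 102 104 104 104 105 106 108 109 107]
 [ 85  78  85  97 104 104 104 104 105 103 105 105 106 107 108 106]
 [ 43  47  67  90 102 104 103 102 103 102 103 103 106 107 108 108]
 [ 25  24  45  64  84  95  90  88  91  97 102 103 105 106 108 108]
 [ 55  40  36  32  45  60  79  88  95  96  92 101 104 105 107 109]
 [ 91  85  75  47  37  38  50  60  80 100  99  92 104 105 105 109]
 [ 84  90  91  81  86  77  58  46  74 103 107  92 103 104 106 106]
 [ 62  68  87  76  77  74  86  94 103 111 109  92 103 104 104 106]
 [ 58  58  66  58  56  64  96 111 115 115 110  93 103 105 105 103]
 [ 75  81  86  77  90  97 108 115 114 111 104  92 105 105 105 103]
 [ 99 100 102  96  93 105 110 112 104  98  89 101 105 105 104 103]
 [103 104 104 104 100  92  93  94  89  93 100 104 106 106 105 103]
 [ 79  79  94 106 106 105 102 103 104 105 105 107 106 104 105 105]
 [ 60  62  88 103 105 106 107 107 107 106 108 107 107 105 107 106]
 [ 92  66  85 100 105 106 107 108 108 106 106 108 107 105 107 107]]Traceback (most recent call last):
  File "<stdin>", line 7, in <module>
KeyError: 'yellow'
```

```bash
python3 - <<'E'
from h import *
out=[]
for n,x,y in(("top",292,185),("side",362,222)):
    L=[ctrl.snapshot(n) for _ in range(4)]; a=np.mean([s["pixels"] for s in L],0)
    s=dict(L[0]); s["pixels"]=a.round().astype(np.uint8)
    o=spots(s,(270,150,400,300) if n=="top" else (300,195,430,300)); print(n,{k:(v[0].round(2),v[1]) for k,v in o.items()})
    if n=="top": off=np.array([.6523-.6157,.0383+.0122,0]); B=o["red"][2]+off
    else: B=o["red"][2]+off if "red" in o else o["blue"][2]
    p=px(s,B); q=px(s,B+[0,0,.0115]); print(n,"blue pred px",p,"tip wanted",q)
    c=cv2.resize(a[y:y+30,x:x+36,::-1].clip(0,127).astype(np.uint8)*2,None,fx=11,fy=11,interpolation=cv2.INTER_NEAREST)
    for u,col in((p,(255,255,255)),(q,(0,255,255))): cv2.drawMarker(c,tuple(int(v) for v in ((u-[x,y]+.5)*11)),col,cv2.MARKER_CROSS,11,1)
    out.append(c)
cv2.imwrite("pics/z6.png",np.hstack(out))
E
```

```text
top {'red': (array([334.16, 215.59]), np.int32(37)), 'yellow': (array([335.98, 186.32]), np.int32(40)), 'blue': (array([309.44, 200.38]), np.int32(16))}
top blue pred px [308.60575747 199.27115802] tip wanted [308.45307121 197.60428683]
side {'red': (array([369.66, 259.78]), np.int32(32)), 'blue': (array([380.33, 240.93]), np.int32(15))}
side blue pred px [380.46030945 241.04325735] tip wanted [380.89857526 235.83364306]
```

View pics/z6.png

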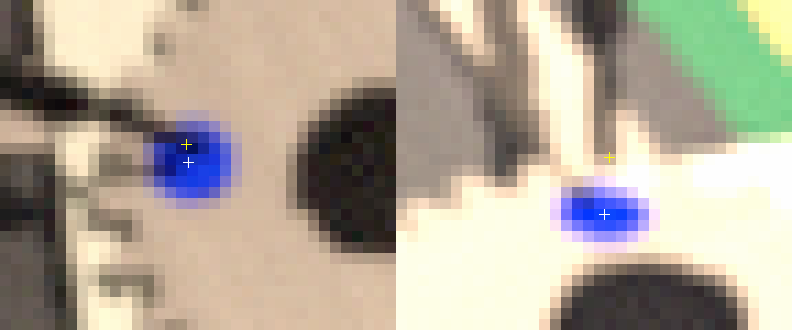

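Both zooms show the needle's end on the wanted-tip mark over the blue spot (top px (308.5,197.6), side px (380.9,235.8)), within about 1–2 mm. I'm handing in.

```bash
python3 -c "
from bench import ctrl
print(ctrl.job_done())"
```

```text
the job is handed in; nothing more can be done
None
```

I held the red spot under the pointer tip for about 2.4 s, then brought the blue spot there, released the knob and backed the arm clear. By my camera estimate both sit within about 2 mm of the tip. The job is handed in at about 14 s of the 48 s limit, with no verdict returned.

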